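# Load a drawer front into the leaf drilling jig and latch it

### The arm

A 7-joint arm with a two-finger parallel gripper is mounted at the origin on a cart in front of the work surface, level with it; the furniture and walls round the work are solid. World frame = base frame: x ahead of the robot, y to its left, z up, the work surface at z = 0. Lengths are in m, angles in rad, forces in N, time in s.
With the tool pointing down it reaches from about 0.425 to 0.875 m from the base axis. Payload 4.7 kg.
Tool frame: the origin (TCP) lies midway between the tips of the shut fingers; the grasp point (between the pads) lies 19 mm behind it; z points along the fingers, y is the line along which they close (so a half turn about z gives the same grasp; the last joint's range is limited). The gripper opens to 87 mm and grips with 3 to 60 N. Pads are 19 mm wide; open, the fingers measure 117 mm over their backs; the gripper's body (75 mm by 190 mm) begins 51 mm behind the grasp point.
Start: joints at [1.179, 0.321, -0.07, 1.45, 0.023, 1.371, -0.057], TCP at [0.257, -0.597, 0.223] pointing down, gripper open.
Joint ranges: [-2.86, 2.86], [-0.3, 2.09], [-1.38, 1.24], [0.06, 2.45], [-1.56, 4.7], [0.09, 2.05], [-2.69, 2.69]. Speed limits (rad/s): [2.57, 2.57, 3.14, 3.14, 3.14, 3.14, 3.14].

### API

Orientations are given as a rotation vector (axis times angle).
In Python, from bench import monitor, cams, workorder gives the robot as it stands.
- The arm moves only by the tool move_arm, never from a script. Its arguments are lists of equal length, an entry for each row: "slide": the shift along the tool's x, y, z in cm, a list of three; "roll": the turn about the tool's z in rad. In form: {"slide": [[dx, dy, dz], ...], "roll": [roll, ...]}. A call has 1 to 20 rows; each row is the pose to reach, as a shift and turn from the pose commanded when the call began, along the tool's axes at that moment; what a row does not reach only later rows make up. A row lasts 1/10 s, in which the tool goes at most 50 mm and 8.59 degrees, less where a joint would pass 70% of its speed; a pose out of reach is approached as far as the arm can. A call with a gripper value outside its range is refused whole. "gripper" is the finger opening in cm, from 0 to 8.7, set as the call begins (left out, the last holds). The fingers move at their own pace and stop on an object; "squeeze" is the grip in N (left out, the last holds). Time passes only in rows, so rows that repeat a pose let the fingers close. It gives the time, the measured TCP pose, the force, the opening and the grip force at its end, in the units of the state.
- monitor.get_state(): the state, without advancing time (a new reading comes with each control period).
- cams.get_image(name): name is "scene" or "top"; returns the picture (384x512x3 uint8, red, green, blue); there is no depth.
- cams.get_calibration(name): a dict with "mtx" (3x3 intrinsics, pixels), "R" (3x3) and "t" (3): a world point X has camera coordinates R X + t. Camera axes: x right, y down, z forward; pixel columns grow to the right and rows downward; lengths in m; the calibration is good to about 2 mm. A picture is of the moment at which its call begins. get_calibration takes no time and is no camera call.
- workorder.close_job(): hands the job in; it is judged then, once.
The state is a dict: "time": time; "joint_positions": joint angles; "qd": joint speeds; "joint_torque": joint torques, N m; "position": TCP position; "tool_rot": TCP orientation; "ft_force": force on the tool from outside, world axes, zero at the start; "torque": the same for the moment, N m; "grip_width": opening from 0.0 (shut) to 1.0 (fully open); "grip_force": force on a finger pad.
Only numpy, scipy, OpenCV 4.12 (cv2) and the standard library are available. Lean on these libraries where they do the work, as an engineer would, in place of code of your own. Each camera call takes 0.05 s, during which the arm holds its last target. There are 200 camera calls.

### The job

Slide the pale wooden drawer front across the table, without lifting it, into the open corner of the drilling jig until it lies square and snug against both the end stop and the side fence. Then swing the jig's hinged leaf down flat over it, and swing the hook fully home round the stud on the leaf, so that the work is locked in for drilling. Leave the other things on the table where they are.

Things in the scene. Friction and masses are not known exactly. Their poses are not given: they have to be found in the camera images.
- drawer_front: Loose drawer front: plain pale wooden board lying flat, 120 mm (its x) x 90 mm (its y) x 20 mm, about 0.16 kg, pencil lines on top. Too wide to grasp; push its edges. Origin: centre of its underside. Same turned end for end. Flanking its start, fixed: a vice (jaw to x = 0.52, y above 0.22 m, 94 mm high; bar end at x = 0.527, y = 0.185, z = 0.085 m) and a tall carton (x above 0.69, y below 0.2 m).
- drill_jig: Light grey aluminium leaf drilling jig, screwed to the table. It has no base: the work slides on the table top. Origin: on the table, where the centre of the drawer front's underside lies when seated, the board's 120 mm along the jig's x. The end stop is on the -y side, the side fence on the +x side (away from the robot); -x and +y sides are open and the work comes in from +y.
- end_stop (a point): On the end stop's flat face (which looks to the jig's +y), at its top edge, level with the middle of the work: jig x = 0, y = -45, z = 20 mm. The stop is a bar 20 mm high, from jig x = -96 to +86 mm, 26 mm thick (to y = -71 mm).
- side_fence (a point): On the side fence's flat face (which looks to the jig's -x), at its top edge: jig x = +60, y = 0, z = 20 mm. The fence is a bar 20 mm high, from jig y = -45 to +47 mm, 26 mm thick (to x = +86 mm), with a short lead-in slanting outward to y = +66 mm.
- leaf (a joint): Angle of the jig's leaf, rad: 0 = shut, flat 1 mm above a seated drawer front; about 1.57 = upright; 2.0 = its stop, leaning back over the end stop. Starts open, leaning a little past upright. Hinge damped and a little stiff: near upright the leaf stays where it is left; pushed over below about 1.2 rad it sinks shut by itself in about 3 s.
- leaf_hinge (a point): Middle of the leaf's hinge axis, which runs along the jig's x over the end stop: jig x = 0, y = -56.5, z = 24.5 mm.
- leaf_edge (a point): Middle of the leaf's free edge, 90 mm from the hinge axis. The leaf is an aluminium plate 7 mm thick and 104 mm wide (jig x = -52 to +52 mm) with two drill bushes. Shut, its top is at z = 28 mm, the bushes' at 33 mm.
- stud (a point): Top of the headed steel stud (head 15 mm across) on the leaf's ear, a 26 mm broad tongue on the leaf's -x side that reaches to jig x = -96 mm. With the leaf shut: jig x = -82, y = -8, z = 42 mm.
- latch_hook (a joint): Angle of the flat dark steel hook that swings level about its upright pivot, rad: 0 = home, pointing along jig +y over the leaf's ear, its notch round the stud's neck; grows as it swings out toward the jig's -x, limit 1.5. Starts open, stays where it is left (friction about 0.03 N m), and holds the leaf up if swung home too early.
- hook_pivot (a point): Hook's upright pivot axis, on the near end of the end stop's bar at jig x = -82, y = -58 mm (z = 32 mm). The hook itself lies at z = 29 to 35 mm.
- hook_knob (a point): Middle of the black knob that stands upright on the end of the hook, 65 mm from the pivot: up to 17 mm in diameter, from z = 35 to 63 mm; this point is at z = 51.5 mm. Push it sideways or pinch it from above.
- brass_pull: Bystander: brass drawer pull, 56 x 92 x 33 mm, origin under its centre.
- tape_measure: Bystander: yellow and black tape measure standing on edge, 34 x 72 x 58 mm, origin under its centre.
- oil_can: Bystander: green spray can, diameter 53 mm, 180 mm tall, upright, origin under its centre.
- screw_jar: Bystander: glass jar of screws, diameter 64 mm, 84 mm tall, upright, origin under its centre.

How it is judged:
By the outcome, as a careful person would: the job done as asked, in the order asked, and still so for the second after the job is handed in, with the robot touching nothing.
It also fails if it takes over 67 s, if anything falls off the work surface, if the arm or the gripper's body presses on something with over 40 N, if the wrist force passes 120 N, or if a joint passes its speed limit or range.

## Working session

There is one attempt and no reset: what is moved stays moved. The work goes in short steps, Python scripts to look and compute and a tool call to move; the robot and the scene stay as the last step left them, time stands still between calls to the robot, and variables do not carry over. Pictures are saved under pics/ and viewed, at most 10 in all, crops included, and the job is handed in when it is done.

Besides the shell and the picture viewer there is one more tool, called after ">>>" as name(argument=value, ...) on one line, values as JSON. move_arm: Moves the arm, as the interface text tells. Its arguments: {"type":"object","properties":{"slide":{"type":"array","items":{"type":"array","items":{"type":"number"}}},"roll":{"type":"array","items":{"type":"number"}},"gripper":{"type":"number"},"squeeze":{"type":"number"}},"required":["slide","roll"]}

```bash
mkdir -p pics; python3 - <<'E'
from bench import monitor,cams
import cv2,numpy as np
s=monitor.get_state();print({k:np.round(s[k],3) for k in s})
for n in("scene","top"):
    im=cams.get_image(n);cv2.imwrite(f"pics/{n}0.png",im[:,:,::-1])
    c=cams.get_calibration(n);print(n,np.round(c["mtx"],1).tolist(),np.round(c["R"],4).tolist(),np.round(c["t"],4).tolist())
a=[cv2.imread(f"pics/{n}0.png") for n in("scene","top")]
E
```

```text
{'time': np.float64(0.0), 'joint_positions': array([ 1.179,  0.322, -0.07 ,  1.452,  0.023,  1.371, -0.057]), 'qd': array([ 0.001, -0.001, -0.   ,  0.   , -0.001, -0.001, -0.002]), 'joint_torque': array([ 0.0000e+00, -4.9129e+01, -4.0400e-01, -3.1253e+01, -6.4000e-02,
        4.4000e-02,  0.0000e+00]), 'position': array([ 0.256, -0.597,  0.221]), 'tool_rot': array([-3.075e+00, -6.330e-01,  1.000e-03]), 'ft_force': array([ 0.268, -0.08 ,  0.435]), 'torque': array([-0.016, -0.028, -0.045]), 'grip_force': np.float64(0.0), 'grip_width': np.float64(1.001)}
scene [[461.7, 0.0, 250.3], [0.0, 461.7, 188.0], [0.0, 0.0, 1.0]] [[-0.7637, -0.6451, -0.0265], [-0.2739, 0.3609, -0.8915], [0.5846, -0.6735, -0.4523]] [0.4774, 0.1638, 1.0221]
top [[353.8, 0.0, 260.0], [0.0, 353.8, 193.7], [0.0, 0.0, 1.0]] [[-0.0585, -0.9983, -0.003], [-0.9712, 0.0576, -0.2313], [0.2311, -0.0106, -0.9729]] [0.1229, 0.5426, 0.7726]
```

View pics/scene0.png

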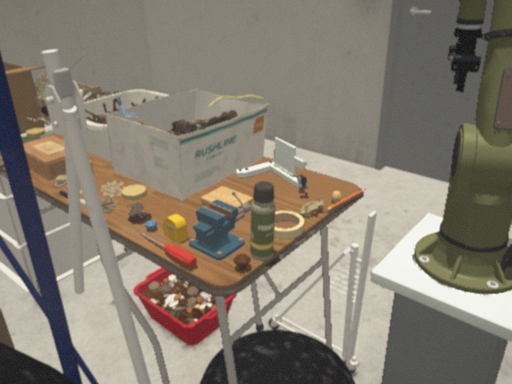

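View pics/top0.png

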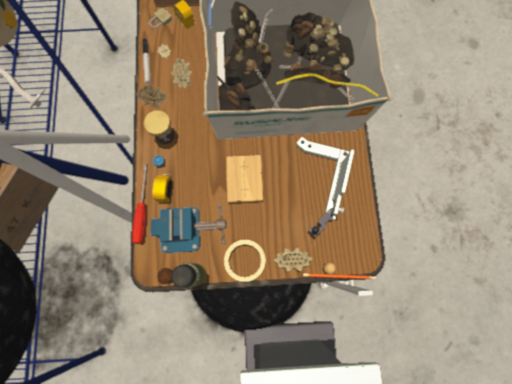

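The top view shows the board at about (244,178), the jig's L at about (300..355,140..215) and the hook near (318,228). I'll enlarge that area to read corners.

```bash
cat > h.py <<'E'
import cv2,numpy as np
from bench import monitor,cams
C={n:cams.get_calibration(n) for n in("scene","top")}
def ray(n,uv,z):
    c=C[n];R=np.array(c["R"]);t=np.array(c["t"])
    d=R.T@np.linalg.solve(c["mtx"],[uv[0],uv[1],1.]);o=-R.T@t
    return o+d*(z-o[2])/d[2]
def proj(n,X):
    c=C[n];p=np.array(c["mtx"])@(np.array(c["R"])@np.array(X)+np.array(c["t"]));return p[:2]/p[2]
def crop(n,im,x0,y0,x1,y1,k,f):
    cv2.imwrite(f,cv2.resize(im[y0:y1,x0:x1,::-1],None,fx=k,fy=k,interpolation=cv2.INTER_CUBIC))
E
python3 - <<'E'
from h import *
im=cv2.imread("pics/top0.png")[:,:,::-1]
crop("top",im,215,125,375,245,5,"pics/c1.png")
hsv=cv2.cvtColor(im,cv2.COLOR_RGB2HSV)
print(hsv[178,244],hsv[165,215],hsv[190,338])
m=((hsv[:,:,2]>170)&(hsv[:,:,1]>60)&(hsv[:,:,1]<140)).astype(np.uint8)
m[:, :222]=0;m[:,268:]=0;m[:150]=0;m[208:]=0
m=cv2.morphologyEx(m,cv2.MORPH_OPEN,np.ones((3,3)))
c=max(cv2.findContours(m,0,2)[0],key=cv2.contourArea)
r=cv2.minAreaRect(c);b=cv2.boxPoints(r);print(r)
P=np.array([ray("top",p,.02) for p in b]);print(P.round(4),P.mean(0).round(4),[np.linalg.norm(P[i]-P[i-1]).round(4) for i in range(4)])
E
```

```text
[ 19 122 239] [ 15 155 153] [ 33  26 120]
((243.7219696044922, 177.93890380859375), (45.19354248046875, 35.60552215576172), 87.1375961303711)
[[0.6629 0.1744 0.02  ]
 [0.6623 0.0834 0.02  ]
 [0.5439 0.0847 0.02  ]
 [0.5446 0.173  0.02  ]] [0.6034 0.1289 0.02  ] [np.float64(0.1183), np.float64(0.091), np.float64(0.1184), np.float64(0.0883)]
```

View pics/c1.png

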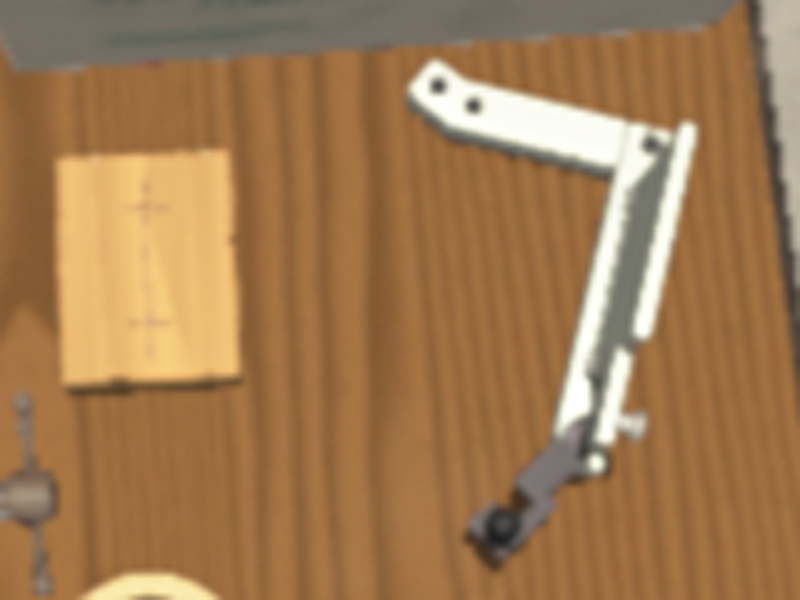

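The crop shows the stop's inner top edge from about crop (612,170) to (555,430), and the fence's face edge from (455,130) to (612,165). The leaf leans back on the right, the stud is at (633,425) and the knob at (503,525).

```bash
cat > jig.py <<'E'
from h import *
from scipy.optimize import least_squares
def jigfit(im):
    g=cv2.cvtColor(im,cv2.COLOR_RGB2HSV).astype(float);w=g[:,:,2]-g[:,:,1]  # white: high V, low S
    w=cv2.resize(w[125:245,215:375],None,fx=5,fy=5,interpolation=cv2.INTER_LINEAR)
    T=110
    A=[];B=[]
    for r in range(190,400,6):
        c=np.argmax(w[r,520:]>T)+520;A.append((c,r))
    for c in range(470,600,6):
        col=w[60:220,c];r=60+np.nonzero(col>T)[0].max();B.append((c,r))
    f=lambda L:np.array([ray("top",((c+.5)/5-.5+215,(r+.5)/5-.5+125),.02)[:2] for c,r in L])
    A,B=f(A),f(B)
    def res(p):
        c,s=np.cos(p[2]),np.sin(p[2]);ex=np.array([c,s]);ey=np.array([-s,c])
        return np.r_[(A-p[:2])@ey+.045,(B-p[:2])@ex-.06]
    o=least_squares(res,[.62,-.07,-.2],loss="soft_l1",f_scale=.001)
    return o.x,np.abs(res(o.x))
E
python3 - <<'E'
from jig import *
im=cv2.imread("pics/top0.png")[:,:,::-1].copy()
p,r=jigfit(im);print(p.round(4),r.round(4))
c,s=np.cos(p[2]),np.sin(p[2]);R=np.array([[c,-s],[s,c]])
def W(x,y,z):return np.r_[p[:2]+R@[x,y],z]
for nm,q in dict(corner=(.06,-.045,.02),fend=(.06,.047,.02),stopend=(-.096,-.045,.02),so=(.086,-.071,.02),pivot=(-.082,-.058,.035)).items():
    u=proj("top",W(*q));print(nm,W(*q).round(4),((u-[215,125])*5).round(0))
k=ray("top",(215+503/5,125+525/5),.063);print("knob",k.round(4))
q=R.T@(k[:2]-p[:2])-[-.082,-.058];print("hook angle",np.arctan2(-q[0],q[1]),np.hypot(*q))
for a in (1.57,1.7,1.8,1.9,2.0):
    y=-.0565+.09*np.cos(a);z=.0245+.09*np.sin(a)
    print(a,((proj("top",W(.052,y,z))-[215,125])*5).round(0),((proj("top",W(-.052,y,z))-[215,125])*5).round(0),proj("scene",W(.052,y,z)).round(0),proj("scene",W(-.052,y,z)).round(0))
E
```

```text
[ 0.5963 -0.0501 -0.3273] [0.0001 0.0001 0.0001 0.0002 0.     0.0002 0.0001 0.0001 0.0003 0.
 0.0003 0.     0.0002 0.0001 0.0001 0.0003 0.     0.0003 0.0001 0.0001
 0.0001 0.0001 0.0003 0.     0.0003 0.0001 0.0001 0.0002 0.     0.0002
 0.     0.0002 0.0001 0.0001 0.0002 0.0002 0.0001 0.0002 0.0004 0.0001
 0.0002 0.0001 0.0002 0.0005 0.0003 0.     0.0003 0.     0.0003 0.0001
 0.0002 0.0004 0.0004 0.0002 0.0001 0.0003 0.    ]
corner [ 0.6386 -0.112   0.02  ] [612. 170.]
fend [ 0.6682 -0.0249  0.02  ] [437. 125.]
stopend [ 0.4909 -0.0618  0.02  ] [543. 461.]
so [ 0.6549 -0.145   0.02  ] [673. 136.]
pivot [ 0.5    -0.0786  0.035 ] [581. 435.]
knob [ 0.4555 -0.0323  0.063 ]
hook angle 1.0922888474473875 0.06423353137540835
1.57 [676. 124.] [627. 338.] [274. 138.] [294. 148.]
1.7 [701. 131.] [653. 345.] [277. 137.] [297. 148.]
1.8 [719. 137.] [671. 351.] [280. 137.] [300. 148.]
1.9 [736. 144.] [689. 357.] [282. 138.] [302. 148.]
2.0 [752. 151.] [705. 364.] [284. 138.] [304. 148.]
```

>>> move_arm(slide=[[64.7, -58.6, 0], [64.7, -58.6, 0], [64.7, -58.6, 0], [64.7, -58.6, 0], [64.7, -58.6, 0], [64.7, -58.6, 0], [64.7, -58.6, 0], [64.7, -58.6, 0], [64.7, -58.6, 0], [64.7, -58.6, 0], [64.7, -58.6, 0], [64.7, -58.6, 0], [64.7, -58.6, 0], [64.7, -58.6, 0], [64.7, -58.6, 0], [64.7, -58.6, 0], [64.7, -58.6, 0], [64.7, -58.6, 0], [64.7, -58.6, 0], [64.7, -58.6, 0]], roll=[0.406, 0.406, 0.406, 0.406, 0.406, 0.406, 0.406, 0.406, 0.406, 0.406, 0.406, 0.406, 0.406, 0.406, 0.406, 0.406, 0.406, 0.406, 0.406, 0.406], gripper=0)

```text
time: 2.1
position: [0.6193, 0.1964, 0.2216]
tool_rot: [3.141, 0.001, -0.003]
ft_force: [-0.7, -0.1, 0.1]
grip_width: 0.005
grip_force: 0.0
```

>>> move_arm(slide=[[0, 0, 10], [0, 0, 18], [0, 0, 21.3], [0, 0, 21.3], [0, 0, 21.3], [0, 0.5, 21.3], [0, 1, 21.3], [0, 1.5, 21.3], [0, 2, 21.3], [0, 2.5, 21.3], [0, 3, 21.3], [0, 3.5, 21.3], [0, 4, 21.3], [0, 4.5, 21.3], [0, 4.5, 21.3]], roll=[0, 0, 0, 0, 0, 0, 0, 0, 0, 0, 0, 0, 0, 0, 0])

```text
time: 3.6
position: [0.6197, 0.15, 0.0092]
tool_rot: [3.14, -0.002, -0.001]
ft_force: [0.1, -0.3, -0.0]
grip_width: 0.003
grip_force: 0.0
```

```bash
cat > board.py <<'E'
from jig import *
J=np.array([.5963,-.0501,-.3273])
def toj(P):
    c,s=np.cos(J[2]),np.sin(J[2]);return (np.array([[c,s],[-s,c]])@(np.array(P)[:2]-J[:2])*1000).round(1)
def board(f):
    im=cams.get_image("top");cv2.imwrite(f,im[:,:,::-1]);h=cv2.cvtColor(im,cv2.COLOR_RGB2HSV)
    m=((h[:,:,2]>170)&(h[:,:,1]>60)&(h[:,:,1]<140)).astype(np.uint8)
    m[:,:222]=0;m[:,350:]=0;m[:140]=0;m[232:]=0
    m=cv2.morphologyEx(m,cv2.MORPH_OPEN,np.ones((3,3)))
    c=max(cv2.findContours(m,0,2)[0],key=cv2.contourArea);r=cv2.minAreaRect(c);b=cv2.boxPoints(r)
    P=np.array([ray("top",p,.02) for p in b])
    print("area",cv2.contourArea(c));print("world",P[:,:2].round(4).tolist(),"ctr",P.mean(0)[:2].round(4));print("jig",[toj(p).tolist() for p in P],toj(P.mean(0)))
    L=[np.linalg.norm(P[i]-P[i-1]) for i in range(4)];i=int(np.argmax(L));d=P[i]-P[i-1]
    d=d if d[0]>0 else -d
    print("sizes",np.round(L,4),"yaw err",np.arctan2(d[1],d[0])-J[2]);return im
E
python3 - <<'E'
from board import *
im=board("pics/t1.png");crop("top",im,215,100,375,220,5,"pics/c2.png")
s=monitor.get_state();print(s["position"],s["ft_force"],s["joint_positions"])
E
```

```text
Traceback (most recent call last):
  File "board.py", line 10, in board
    c=max(cv2.findContours(m,0,2)[0],key=cv2.contourArea);r=cv2.minAreaRect(c);b=cv2.boxPoints(r)
ValueError: max() iterable argument is empty
```

```bash
python3 - <<'E'
from h import *
a=cv2.imread("pics/t1.png");b=cams.get_image("scene")[:,:,::-1];cv2.imwrite("pics/s1.png",b)
b=cv2.resize(b[130:280,170:370],(512,384),interpolation=cv2.INTER_CUBIC)
cv2.imwrite("pics/m1.png",np.hstack([cv2.resize(a[80:290,120:400],(288,216)),cv2.resize(b,(512,384))[:216]]) if 0 else cv2.resize(np.hstack([a,b]),(800,300)))
E
```

```text
(no output)
```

View pics/m1.png

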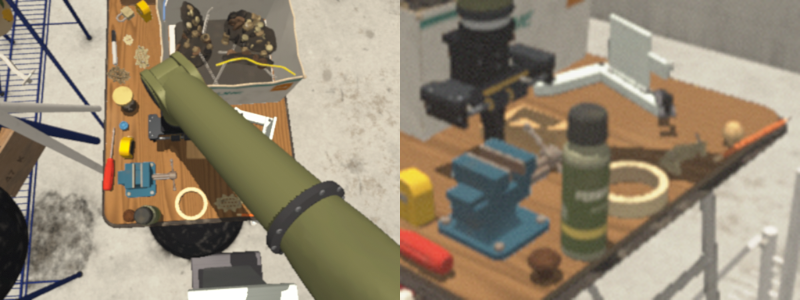

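>>> move_arm(slide=[[0, -1, 0], [0, -1, -5], [0, -1, -10], [0, -1, -15], [-15, 50, -18], [-15, 50, -18], [-15, 50, -18], [-15, 50, -18], [-15, 50, -18], [-15, 50, -18], [-15, 50, -18], [-15, 50, -18], [-15, 50, -18], [-15, 50, -18], [-15, 50, -18], [-15, 50, -18]], roll=[0, 0, 0, 0, 0, 0, 0, 0, 0, 0, 0, 0, 0, 0, 0, 0])

```text
time: 5.3
position: [0.4668, -0.3543, 0.1893]
tool_rot: [3.139, -0.014, -0.002]
ft_force: [-0.5, -0.3, -0.5]
grip_width: 0.007
grip_force: 0.0
```

```bash
python3 - <<'E'
from board import *
im=board("pics/t2.png")
s=monitor.get_state();print(s["time"],s["position"],s["tool_rot"],s["joint_positions"].round(2))
E
```

```text
area 1492.0
world [[0.6614, 0.1382], [0.6561, 0.0489], [0.5387, 0.0568], [0.5439, 0.1434]] ctr [0.6    0.0968]
jig [[1.2, 199.2], [24.8, 112.9], [-88.9, 82.7], [-111.9, 166.4]] [-43.7 140.3]
sizes [0.1177 0.0895 0.1177 0.0868] yaw err 0.2825266853383338
5.35 [ 0.46855357 -0.3504583   0.18916257] [ 3.14157883e+00 -7.17924464e-03 -1.07256676e-03] [ 0.95  0.23 -0.41  1.65  0.09  1.28 -1.05]
```

>>> move_arm(slide=[[17, -51.3, 0], [17, -51.3, 0], [17, -51.3, 0], [17, -51.3, 0], [17, -51.3, 0], [17, -51.3, 0], [17, -51.3, 0], [17, -51.3, 0], [17, -51.3, 0], [17, -51.3, 0], [17, -51.3, 0], [17, -51.3, 0], [17, -51.3, 0], [17, -51.3, 5], [17, -51.3, 10], [17, -51.3, 15], [17, -51.3, 18], [17, -51.3, 18], [17, -51.3, 18]], roll=[0, 0, 0, 0, 0, 0, 0, 0, 0, 0, 0, 0, 0, 0, 0, 0, 0, 0, 0])

```text
time: 7.25
position: [0.6398, 0.1639, 0.0103]
tool_rot: [3.141, -0.002, 0.0]
ft_force: [0.4, 0.2, 0.4]
grip_width: 0.007
grip_force: 0.0
```

>>> move_arm(slide=[[0, 0.5, 0], [0, 1, 0], [0, 1.5, 0], [0, 2, 0], [0, 2.5, 0], [0, 3, 0], [0, 3.5, 0], [0, 4, 0], [0, 4.3, 0], [0, 4.3, 0], [0, 3.3, 0], [0, 3.3, -6], [0, 3.3, -10], [0, 3.3, -15], [-17, 50, -18], [-17, 50, -18], [-17, 50, -18], [-17, 50, -18], [-17, 50, -18], [-17, 50, -18]], roll=[0, 0, 0, 0, 0, 0, 0, 0, 0, 0, 0, 0, 0, 0, 0, 0, 0, 0, 0, 0])

```text
time: 9.25
position: [0.5362, -0.1506, 0.1777]
tool_rot: [3.141, 0.002, -0.0]
ft_force: [0.3, 0.4, 0.0]
grip_width: 0.004
grip_force: 0.0
```

```bash
python3 - <<'E'
from board import *
im=board("pics/t3.png")
s=monitor.get_state();print(s["time"],s["position"],s["tool_rot"],s["joint_positions"].round(2))
E
```

```text
area 1535.5
world [[0.5438, 0.1325], [0.6607, 0.1052], [0.6378, 0.0172], [0.5221, 0.047]] ctr [0.5911 0.0754]
jig [[-108.4, 156.0], [11.1, 167.7], [17.7, 77.0], [-101.4, 68.1]] [-45.3 117.2]
sizes [0.0882 0.12   0.091  0.1194] yaw err 0.09799037780776709
9.3 [ 0.53277833 -0.1621717   0.17775066] [ 3.13440608 -0.01768796 -0.0051049 ] [ 0.76  0.19 -0.58  1.73  0.12  1.25 -1.43]
```

>>> move_arm(slide=[[9.5, -29.9, 0], [9.5, -29.9, 0], [9.5, -29.9, 0], [9.5, -29.9, 0], [9.5, -29.9, 0], [9.5, -29.9, 0], [9.5, -29.9, 0], [9.5, -29.9, 0], [9.5, -29.9, 0]], roll=[0, 0, 0, 0, 0, 0, 0, 0, 0])

```text
time: 10.2
position: [0.6319, 0.1485, 0.1771]
tool_rot: [3.14, -0.0, -0.002]
ft_force: [0.5, -1.0, 0.2]
grip_width: 0.006
grip_force: 0.0
```

>>> move_arm(slide=[[-0.4, 1.4, 5], [-0.4, 1.4, 10], [-0.4, 1.4, 14], [-0.4, 1.4, 16.7], [-0.4, 1.4, 16.7], [-0.56, 1.87, 16.7], [-0.72, 2.35, 16.7], [-0.88, 2.82, 16.7], [-1.04, 3.29, 16.7], [-1.2, 3.77, 16.7], [-1.36, 4.24, 16.7], [-1.53, 4.71, 16.7], [-1.69, 5.19, 16.7], [-1.81, 5.57, 16.7], [-1.81, 5.57, 16.7], [-1.5, 4.6, 16.7], [-1.5, 4.6, 12], [-1.5, 4.6, 7], [-1.5, 4.6, 3], [-1.5, 4.6, 3]], roll=[0, 0, 0, 0, 0, 0, 0, 0, 0, 0, 0, 0, 0, 0, 0, 0, 0, 0, 0, 0])

```text
time: 12.2
position: [0.621, 0.1055, 0.1544]
tool_rot: [-3.14, -0.001, -0.017]
ft_force: [-0.8, -0.5, 0.3]
grip_width: 0.003
grip_force: 0.0
```

```bash
python3 - <<'E'
from board import *
cv2.imwrite("pics/s3.png",cams.get_image("scene")[:,:,::-1])
s=monitor.get_state();print(s["time"],s["position"],toj(s["position"]),s["tool_rot"],s["joint_positions"].round(2))
E
```

```text
12.25 [0.61926072 0.10475155 0.15099216] [-28. 154.] [-3.14100552e+00 -1.05788570e-03 -9.45248619e-03] [ 0.35  0.4  -0.71  1.59  0.27  1.25 -1.98]
```

>>> move_arm(slide=[[-4.7, -0.7, 0], [-4.7, -0.7, 0], [-4.7, -0.7, 0], [-4.7, -0.7, 0], [-4.7, -0.7, 0], [-4.7, -0.7, 0], [-4.7, -0.7, 0], [-4.7, -0.7, 0], [-4.7, -0.7, 0], [-4.7, -0.7, 0], [-4.7, -0.7, 0], [-4.7, -0.7, 0], [-3.7, -0.7, 0], [-3.7, -0.7, 0]], roll=[0, 0, -0.15, -0.3, -0.45, -0.6, -0.75, -0.9, -1.05, -1.2, -1.244, -1.244, -1.244, -1.244], gripper=5)

```text
time: 13.65
position: [0.5814, 0.1099, 0.1471]
tool_rot: [-2.555, -1.828, -0.0]
ft_force: [-0.5, -0.1, -0.0]
grip_width: 0.576
grip_force: 0.0
```

```bash
python3 - <<'E'
from board import *
s=monitor.get_state();print(s["time"],s["position"],toj(s["position"]),s["tool_rot"],s["joint_positions"].round(2))
cv2.imwrite("pics/t4.png",np.hstack([cv2.resize(cams.get_image("top")[80:260,120:380,::-1],(400,300)),cv2.resize(cams.get_image("scene")[130:280,170:370,::-1],(400,300))]))
E
```

```text
13.65 [0.58137897 0.10990819 0.14710149] [-65.6 146.7] [-2.55459669e+00 -1.82827338e+00 -4.46923000e-04] [ 0.53  0.39 -0.94  1.67  0.33  1.25 -0.81]
```

View pics/t4.png

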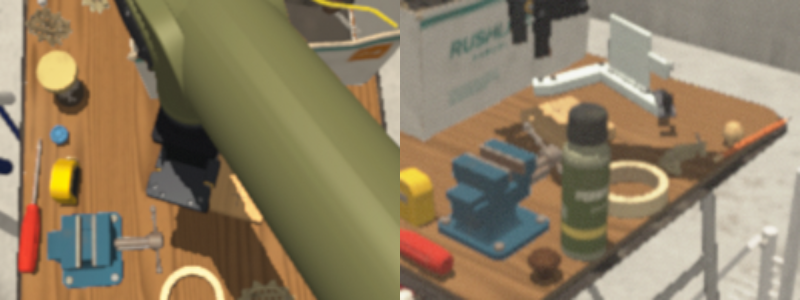

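>>> move_arm(slide=[[0, -0.2, 5], [0, -0.2, 10], [0, -0.2, 13.7], [0, -0.2, 13.7], [-0.66, 0, 13.7], [-1.33, 0.25, 13.7], [-2, 0.48, 13.7], [-2.66, 0.7, 13.7], [-3.3, 0.93, 13.7], [-4, 1.15, 13.7], [-4.66, 1.38, 13.7], [-5.3, 1.6, 13.7], [-6, 1.83, 13.7], [-6.6, 2.05, 13.7], [-7.3, 2.28, 13.7], [-8, 2.5, 13.7], [-8.6, 2.72, 13.7], [-8.6, 2.72, 13.7]], roll=[0, 0, 0, 0, 0, 0, 0, 0, 0, 0, 0, 0, 0, 0, 0, 0, 0, 0])

```text
time: 15.55
position: [0.5783, 0.0181, 0.0104]
tool_rot: [2.555, 1.827, -0.002]
ft_force: [-0.4, 0.6, 1.2]
grip_width: 0.573
grip_force: 0.0
```

>>> move_arm(slide=[[1, 0, 0], [1, 0, -5], [1, 0, -9], [1, 0, -12], [1, -3, -12], [1, -3, -12], [1, -8, -12], [1, -8, -12]], roll=[0, 0, 0, 0, 0, 0, 0, 0], gripper=0)

```text
time: 16.35
position: [0.4991, 0.0581, 0.1281]
tool_rot: [-2.546, -1.836, 0.013]
ft_force: [0.4, 0.9, -0.3]
grip_width: 0.017
grip_force: 0.0
```

```bash
python3 - <<'E'
from board import *
s=monitor.get_state();print(s["time"],s["position"],toj(s["position"]),s["joint_positions"].round(2))
im=cams.get_image("top")[110:260,200:400,::-1]
cv2.imwrite("pics/t5.png",np.hstack([cv2.resize(im,(400,300)),cv2.resize(cams.get_image("scene")[130:280,170:370,::-1],(400,300))]))
E
```

```text
16.35 [0.4991492  0.05812729 0.12809576] [-126.8   71.2] [ 0.77  0.19 -1.02  1.9   0.18  1.16 -0.63]
```

View pics/t5.png

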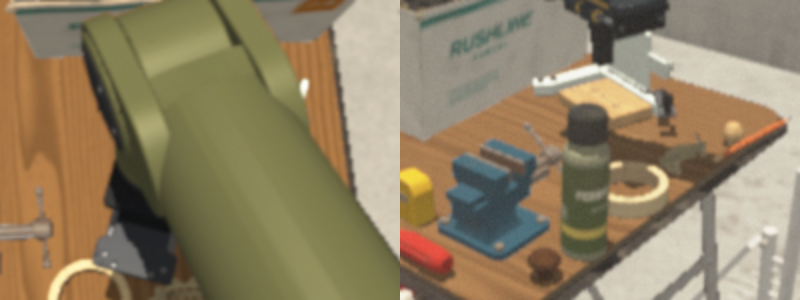

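The board lies in the jig's mouth, at about (605,98) in the montage, close to the fence. I'll measure it from the scene camera.

```bash
cat > sb.py <<'E'
from board import *
def sboard():
    im=cams.get_image("scene");h=cv2.cvtColor(im,cv2.COLOR_RGB2HSV)
    m=((h[:,:,2]>165)&(h[:,:,1]>60)&(h[:,:,1]<150)).astype(np.uint8);q=np.zeros_like(m);q[160:200,235:305]=m[160:200,235:305]
    c=max(cv2.findContours(q,0,2)[0],key=cv2.contourArea)
    hull=cv2.convexHull(c);ap=cv2.approxPolyDP(hull,1.5,True)[:,0]
    print("area",cv2.contourArea(c))
    for a in ap: print(a,toj(ray("scene",a,.02)))
    W=np.array([toj(ray("scene",a,.02)) for a in c[:,0]],np.float32);print("rect jig mm",cv2.minAreaRect(W))
    return im
E
python3 - <<'E'
from sb import *
im=sboard()
for q in [(-.06,-.045),(.06,-.045),(.06,.045),(-.06,.045)]:
    c,s=np.cos(J[2]),np.sin(J[2]);print(q,proj("scene",[J[0]+c*q[0]-s*q[1],J[1]+s*q[0]+c*q[1],.02]).round(1))
cv2.imwrite("pics/s5.png",cv2.resize(im[145:205,225:315,::-1],None,fx=8,fy=8,interpolation=cv2.INTER_CUBIC))
E
```

```text
area 448.0
[295 183] [-82.6 -39.8]
[276 189] [-83.6  27.6]
[256 181] [-7.2 47.6]
[250 175] [38.5 40.9]
[274 169] [ 33.8 -43.7]
rect jig mm ((-21.58017349243164, 1.0536422729492188), (128.13340759277344, 92.85552978515625), 0.8519141674041748)
(-0.06, -0.045) [291.9 179.8]
(0.06, -0.045) [269.7 166.1]
(0.06, 0.045) [245.3 172.9]
(-0.06, 0.045) [266.4 187.4]
```

View pics/s5.png

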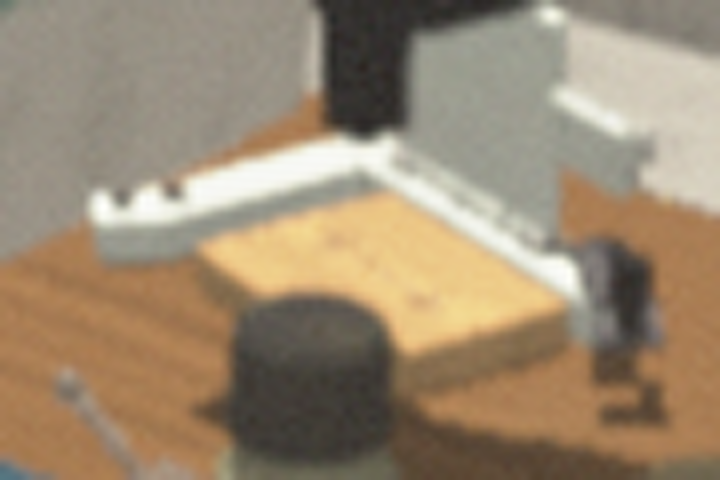

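The board lies almost at the stop, about 20 mm short of the fence (its edge is at about crop (200,245)). Next I push it along jig +x.

>>> move_arm(slide=[[-3.5, 1.5, 0], [-7, 1.5, 0], [-7, 1.5, 0], [-7, 1.5, 0]], roll=[0, 0, 0, 0])

```text
time: 16.9
position: [0.4986, -0.0169, 0.1309]
tool_rot: [2.556, 1.827, 0.002]
ft_force: [0.0, 0.9, 0.3]
grip_width: 0.005
grip_force: 0.0
```

```bash
cat > st.py <<'E'
from board import *
s=monitor.get_state();print(s["time"],s["position"].round(4),toj(s["position"]),s["tool_rot"].round(3),s["ft_force"].round(1))
E
python3 st.py
```

```text
16.9 [ 0.4986 -0.0169  0.1309] [-103.2    0. ] [2.556e+00 1.827e+00 2.000e-03] [0.  0.9 0.3]
```

>>> move_arm(slide=[[0, -0.4, 5], [0, -0.4, 9], [0, -0.4, 12.1], [0, -0.4, 12.1], [0, 0, 12.1], [0, 0.5, 12.1], [0, 1, 12.1], [0, 1.5, 12.1], [0, 2, 12.1], [0, 2.4, 12.1], [0, 2.8, 12.1], [0, 3.1, 12.1], [0, 3.1, 12.1]], roll=[0, 0, 0, 0, 0, 0, 0, 0, 0, 0, 0, 0, 0])

```text
time: 18.2
position: [0.5275, -0.0261, 0.0096]
tool_rot: [2.553, 1.83, 0.001]
ft_force: [-1.2, -0.5, -0.5]
grip_width: 0.002
grip_force: 0.0
```

```bash
python3 st.py; python3 -c "
from sb import *
sboard()"
```

```text
18.2 [ 0.5275 -0.0261  0.0096] [-72.8   0.6] [2.553e+00 1.830e+00 1.000e-03] [-1.2 -0.5 -0.5]
area 173.0
[275 170] [ 25.8 -42.1]
[261 181] [-15.5  35.3]
[256 181] [-7.2 47.6]
[247 174] [49.8 44.8]
[267 167] [ 58.8 -33.9]
rect jig mm ((21.941997528076172, 2.1202316284179688), (92.24369049072266, 75.54054260253906), 89.42990112304688)
```

>>> move_arm(slide=[[0, 0.1, 0], [0, 0.2, 0], [0, 0.3, 0], [0, 0.3, 0]], roll=[0, 0, 0, 0])

```text
time: 18.65
position: [0.5298, -0.0269, 0.0095]
tool_rot: [2.553, 1.83, -0.0]
ft_force: [-1.0, 0.4, 0.4]
grip_width: 0.002
grip_force: 0.3
```

```bash
python3 st.py
```

```text
18.65 [ 0.5298 -0.0269  0.0095] [-70.5   0.6] [ 2.553  1.83  -0.   ] [-1.   0.4  0.4]
```

>>> move_arm(slide=[[0, 0.1, 0], [0, 0.2, 0], [0, 0.3, 0], [0, 0.3, 0]], roll=[0, 0, 0, 0])

```text
time: 19.05
position: [0.5329, -0.028, 0.0096]
tool_rot: [2.553, 1.83, 0.0]
ft_force: [-0.5, 0.0, -0.4]
grip_width: 0.004
grip_force: 0.2
```

```bash
python3 st.py
```

```text
19.05 [ 0.5329 -0.028   0.0096] [-67.2   0.6] [2.553 1.83  0.   ] [-0.5  0.  -0.4]
```

>>> move_arm(slide=[[0, 0.1, 0], [0, 0.2, 0], [0, 0.2, 0]], roll=[0, 0, 0])

```text
time: 19.35
position: [0.5347, -0.0285, 0.0096]
tool_rot: [2.553, 1.83, 0.0]
ft_force: [-1.2, 0.9, 0.0]
grip_width: 0.006
grip_force: 0.2
```

```bash
python3 st.py; python3 -c "
from sb import *
sboard()"
```

```text
19.35 [ 0.5347 -0.0285  0.0096] [-65.3   0.6] [2.553 1.83  0.   ] [-1.2  0.9  0. ]
area 161.0
[273 169] [ 35.6 -41.1]
[261 181] [-15.5  35.3]
[256 181] [-7.2 47.6]
[245 173] [59.5 46.2]
[268 166] [ 63.5 -40.7]
rect jig mm ((23.949153900146484, 0.8546104431152344), (77.8292465209961, 94.60419464111328), 0.8813989758491516)
```

>>> move_arm(slide=[[0, 0.1, 0], [0, 0.2, 0], [0, 0.2, 0]], roll=[0, 0, 0])

```text
time: 19.7
position: [0.5347, -0.0286, 0.0093]
tool_rot: [-2.551, -1.829, 0.004]
ft_force: [-5.3, 2.1, 3.6]
grip_width: 0.006
grip_force: 2.8
```

```bash
python3 st.py
```

```text
19.7 [ 0.5347 -0.0286  0.0093] [-65.2   0.6] [-2.551 -1.829  0.004] [-5.3  2.1  3.6]
```

>>> move_arm(slide=[[0, -1.2, 0], [0, -1.2, -4], [0, -1.2, -8], [4, 0.6, -8], [7, 2.3, -8], [7, 2.3, -8], [7, 2.3, -8], [7, 2.3, -4], [7, 2.3, 0], [7, 2.3, 0], [6.7, 2.3, 0], [6.4, 2.3, 0], [6.1, 2.3, 0], [5.8, 2.3, 0], [5.5, 2.3, 0], [5.5, 2.3, 0]], roll=[0, 0, 0, 0, 0, 0, 0, 0, 0, 0, 0, 0, 0, 0, 0, 0], gripper=7)

```text
time: 21.3
position: [0.5763, 0.0152, 0.0102]
tool_rot: [2.553, 1.829, 0.001]
ft_force: [-0.3, -0.2, -0.2]
grip_width: 0.801
grip_force: 0.1
```

```bash
python3 st.py
```

```text
21.3 [0.5763 0.0152 0.0102] [-40.   55.4] [2.553e+00 1.829e+00 1.000e-03] [-0.3 -0.2 -0.2]
```

>>> move_arm(slide=[[-0.1, 0, 0], [-0.2, 0, 0], [-0.3, 0, 0], [-0.3, 0, 0]], roll=[0, 0, 0, 0])

```text
time: 21.7
position: [0.5755, 0.0137, 0.0098]
tool_rot: [-2.553, -1.831, -0.003]
ft_force: [2.0, 2.9, 0.2]
grip_width: 0.806
grip_force: 1.8
```

```bash
python3 st.py
```

```text
21.7 [0.5755 0.0137 0.0098] [-40.2  53.7] [-2.553 -1.831 -0.003] [2.  2.9 0.2]
```

>>> move_arm(slide=[[-0.1, 0, 0], [-0.2, 0, 0], [-0.2, 0, 0]], roll=[0, 0, 0])

```text
time: 22.0
position: [0.5754, 0.0135, 0.01]
tool_rot: [-2.551, -1.832, -0.007]
ft_force: [3.8, 6.4, -1.6]
grip_width: 0.805
grip_force: 3.5
```

```bash
python3 st.py
```

```text
22.0 [0.5754 0.0135 0.01  ] [-40.2  53.5] [-2.551 -1.832 -0.007] [ 3.8  6.4 -1.6]
```

>>> move_arm(slide=[[1.5, 0, 0], [1.5, 0, -5], [1.5, 0, -10], [1.5, 0, -16], [-3.5, 2, -16], [-8.5, 2, -16], [-13.5, 2, -16], [-18.5, 2, -16], [-23, 2, -16], [-23, 2, -16], [-23, 2, -16]], roll=[0, 0, 0, 0, 0, 0, 0, 0, 0, 0, 0], gripper=0)

```text
time: 23.1
position: [0.5178, -0.2151, 0.1691]
tool_rot: [-2.556, -1.823, 0.003]
ft_force: [0.2, 0.9, 0.1]
grip_width: 0.008
grip_force: 0.0
```

```bash
python3 st.py; python3 - <<'E'
from sb import *
im=sboard()
t=cams.get_image("top")
cv2.imwrite("pics/s6.png",np.vstack([cv2.resize(im[150:200,230:310,::-1],(480,300),interpolation=cv2.INTER_CUBIC),cv2.resize(t[135:235,270:430,::-1],(480,300),interpolation=cv2.INTER_CUBIC)]))
E
```

```text
23.1 [ 0.5178 -0.2151  0.1691] [ -21.2 -181.5] [-2.556 -1.823  0.003] [0.2 0.9 0.1]
area 431.5
[290 180] [-58.1 -39.4]
[273 184] [-52.1  17. ]
[258 181] [-10.5  42.7]
[246 173] [57.8 43.7]
[270 166] [ 59.9 -45.9]
rect jig mm ((2.6072616577148438, -1.4803619384765625), (122.3897705078125, 90.97185516357422), 0.08035746216773987)
```

View pics/s6.png

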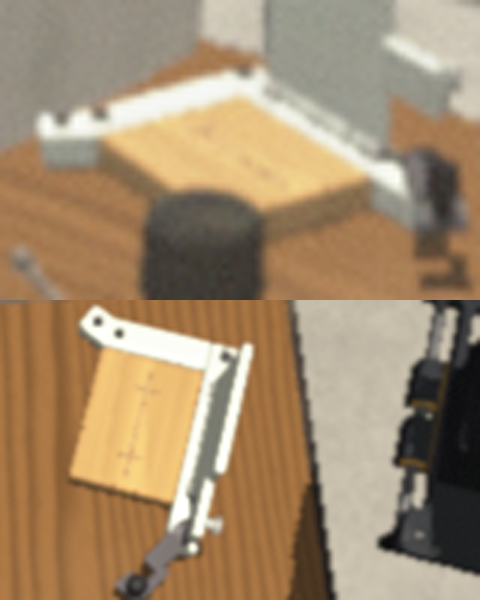

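The board is square in the corner with no visible gaps. The next step is the leaf.

>>> move_arm(slide=[[4, 0, 5], [8.5, 0, 8.4], [9.3, 0, 8.4], [10.1, 0, 8.4], [10.9, 0, 8.4], [11.7, 0, 8.4], [12.5, 0, 8.4], [13.3, 0, 8.4], [14.1, 0, 8.4], [14.9, 0, 8.4], [15.7, 0, 8.4], [16.2, 0, 8.4], [14, 0, 8.4], [11, 0, 5], [7, 0, 2], [2, 0, 0], [0, 0, 0], [0, 0, 0], [0, 0, 0], [0, 0, 0]], roll=[0, 0, 0, 0, 0, 0, 0, 0, 0, 0, 0, 0, 0, 0, 0, 0, 0, 0, 0, 0])

```text
time: 25.2
position: [0.5198, -0.2111, 0.1694]
tool_rot: [-2.55, -1.833, -0.001]
ft_force: [-0.0, 0.2, 0.5]
grip_width: 0.007
grip_force: 0.0
```

```bash
python3 st.py; python3 - <<'E'
from board import *
im=cams.get_image("scene");t=cams.get_image("top")
cv2.imwrite("pics/s7.png",np.vstack([cv2.resize(im[150:200,230:310,::-1],(480,300),interpolation=cv2.INTER_CUBIC),cv2.resize(t[135:235,270:430,::-1],(480,300),interpolation=cv2.INTER_CUBIC)]))
E
```

```text
25.2 [ 0.5198 -0.2111  0.1694] [ -20.6 -177. ] [-2.550e+00 -1.833e+00 -1.000e-03] [-0.   0.2  0.5]
```

View pics/s7.png

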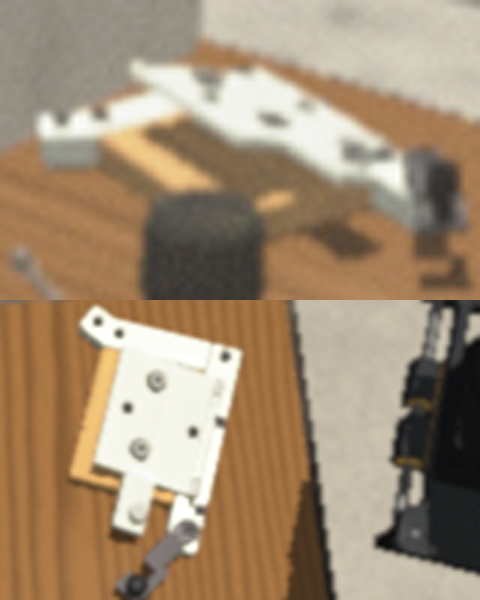

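The leaf is sinking onto the board. I move above the knob while it settles.

>>> move_arm(slide=[[15.3, -11.85, 0], [15.3, -11.85, 0], [15.3, -11.85, 0], [15.3, -11.85, 0], [15.3, -11.85, 0], [15.3, -11.85, 0], [15.3, -11.85, 6], [15.3, -11.85, 6], [15.3, -11.85, 6]], roll=[0, 0, 0, 0, 0, 0, 0, 0, 0], gripper=5, squeeze=8)

```text
time: 26.2
position: [0.4548, -0.0305, 0.1081]
tool_rot: [-2.549, -1.827, 0.003]
ft_force: [0.1, 0.3, 0.5]
grip_width: 0.567
grip_force: 0.0
```

```bash
python3 st.py
```

```text
26.2 [ 0.4548 -0.0305  0.1081] [-140.3  -26.9] [-2.549 -1.827  0.003] [0.1 0.3 0.5]
```

>>> move_arm(slide=[[-0.1, 0.1, 3], [-0.1, 0.1, 6.1], [-0.1, 0.1, 6.1], [-0.1, 0.1, 6.1]], roll=[0, 0, 0, 0])

```text
time: 26.6
position: [0.4577, -0.0316, 0.0498]
tool_rot: [-2.553, -1.83, -0.002]
ft_force: [0.4, 0.8, 0.7]
grip_width: 0.578
grip_force: 0.0
```

>>> move_arm(slide=[[0, 0, 0], [0, 0, 0], [0, 0, 0], [0, 0, 0], [0, 0, 0], [0, 0, 0]], roll=[0, 0, 0, 0, 0, 0], gripper=0)

```text
time: 27.2
position: [0.4582, -0.0331, 0.0491]
tool_rot: [2.551, 1.828, 0.002]
ft_force: [3.3, -3.3, -1.5]
grip_width: 0.181
grip_force: 8.0
```

```bash
python3 st.py; python3 - <<'E'
from board import *
im=cams.get_image("scene");cv2.imwrite("pics/s8.png",cv2.resize(im[140:210,220:330,::-1],None,fx=7,fy=7,interpolation=cv2.INTER_CUBIC))
E
```

```text
27.2 [ 0.4582 -0.0331  0.0491] [-136.2  -28.3] [2.551e+00 1.828e+00 2.000e-03] [ 3.3 -3.3 -1.5]
```

>>> move_arm(slide=[[0, 0, 0], [0, 0, 0], [0, 0, 0], [0, 0, 0], [0, 0, 0], [0, 0, 0], [0, 0, 0], [0, 0, 0], [0.62, 0.4, 0], [1.19, 0.85, 0], [1.71, 1.4, 0], [2.17, 1.95, 0], [2.57, 2.5, 0], [2.91, 3.15, 0], [3.17, 3.8, 0], [3.36, 4.5, 0], [3.36, 4.5, 0]], roll=[0, 0, 0, 0, 0, 0, 0, 0, 0, 0, 0, 0, 0, 0, 0, 0, 0])

```text
time: 28.95
position: [0.5114, -0.0136, 0.0483]
tool_rot: [-2.552, -1.83, -0.003]
ft_force: [0.8, 3.9, -0.2]
grip_width: 0.179
grip_force: 8.0
```

```bash
python3 st.py
```

```text
28.95 [ 0.5114 -0.0136  0.0483] [-92.2   7.3] [-2.552 -1.83  -0.003] [ 0.8  3.9 -0.2]
```

>>> move_arm(slide=[[0.05, 0.4, 0], [0.1, 0.8, 0], [0.1, 1.1, 0], [0.1, 1.3, 0], [0.1, 1.3, 0]], roll=[0, 0, 0, 0, 0])

```text
time: 29.45
position: [0.5221, -0.0171, 0.0483]
tool_rot: [-2.552, -1.829, 0.002]
ft_force: [-2.4, 5.2, 0.8]
grip_width: 0.181
grip_force: 8.0
```

```bash
python3 st.py
```

```text
29.45 [ 0.5221 -0.0171  0.0483] [-80.9   7.4] [-2.552e+00 -1.829e+00  2.000e-03] [-2.4  5.2  0.8]
```

>>> move_arm(slide=[[0, 0.1, 0], [0, 0.2, 0], [0, 0.3, 0], [0, 0.3, 0]], roll=[0, 0, 0, 0])

```text
time: 29.85
position: [0.5224, -0.0171, 0.048]
tool_rot: [-2.549, -1.828, 0.008]
ft_force: [-8.6, 6.4, 5.1]
grip_width: 0.179
grip_force: 8.0
```

```bash
python3 st.py
```

```text
29.85 [ 0.5224 -0.0171  0.048 ] [-80.5   7.5] [-2.549 -1.828  0.008] [-8.6  6.4  5.1]
```

The hook is against its end stop: the position held while the force rose. I release and retreat.

>>> move_arm(slide=[[0, -0.2, 0], [0, -0.2, 0], [0, -0.2, 0], [0, -0.2, 0], [0, -0.2, 0], [0, -0.2, -5], [0, -0.2, -10], [0, -0.2, -12], [-5, 0, -12], [-10, 0, -12], [-15, 0, -12], [-19, 3, -12], [-19, 3, -12], [-19, 3, -12], [-19, 3, -12]], roll=[0, 0, 0, 0, 0, 0, 0, 0, 0, 0, 0, 0, 0, 0, 0], gripper=5)

```text
time: 31.35
position: [0.4934, -0.2067, 0.1686]
tool_rot: [-2.551, -1.832, -0.001]
ft_force: [0.1, 0.3, -0.4]
grip_width: 0.574
grip_force: 0.0
```

```bash
python3 st.py; python3 - <<'E'
from board import *
im=cams.get_image("scene");t=cams.get_image("top")
cv2.imwrite("pics/s9.png",np.hstack([cv2.resize(im[140:210,225:325,::-1],(400,280),interpolation=cv2.INTER_CUBIC),cv2.resize(t[130:240,270:427,::-1],(400,280),interpolation=cv2.INTER_CUBIC)]))
E
```

```text
31.35 [ 0.4934 -0.2067  0.1686] [ -47.1 -181.4] [-2.551e+00 -1.832e+00 -1.000e-03] [ 0.1  0.3 -0.4]
```

View pics/s9.png

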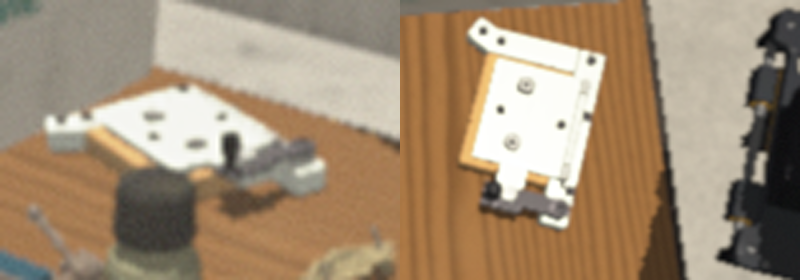

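The leaf lies flat, the hook crosses the ear along jig +y, and the board shows evenly along the open edge. The knob is at montage (491,187).

```bash
python3 - <<'E'
from board import *
from bench import workorder
k=toj(ray("top",(270+91*157/400,130+187*110/280),.063));th=np.arctan2(-(k[0]+82),k[1]+58);print(k,th)
if abs(th)<.1: print(workorder.close_job())
E
```

```text
[-84.3   8.4] 0.03462471072904714
the job is handed in; nothing more can be done
None
```

The job is handed in: the drawer front lies square against the end stop and side fence, the leaf is shut flat over it, and the hook is home round the stud, all in about 31 s of the 67 s allowed.

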